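Clear the hob: each thing back to its own dish

TASK

Clear the four things off the hob and set each one upright in its own dish on the worktop: the wooden pepper mill in the square wooden dish, the salt shaker in the dark-grey dish, the red-lidded spice jar in the red dish and the egg cup in the blue dish. Each must stand flat on its dish's floor, inside the rim; set them down, do not drop or tip them, and leave the pot and the green tin where they stand.

Things in the scene. Friction and masses are not known exactly. Their poses are not given: they have to be found in the camera images.
- pepper_center (a point): dark-brown turned wooden pepper mill, 170 mm tall, 58 mm across at its foot, with a fixed round head 48 mm thick whose widest part is 140 mm above the foot (55 mm above this point); grasp it by the head, since the rest is too low for a gripper to reach over the top. Stands upright at the start. This point lies on its axis, half-way up; z is its upward axis.
- salt_center (a point): salt shaker, clear with a grey metallic domed top, round, 44 mm across up to 65 mm above its foot, narrower above, 90 mm tall. Stands upright at the start. This point lies on its axis, half-way up; z is its upward axis.
- jar_center (a point): round spice jar with a red lid and a green label, 46 mm across, 109 mm tall. Stands upright at the start. This point lies on its axis, half-way up; z is its upward axis.
- eggcup_center (a point): cream stoneware egg cup with a blue band round the rim, 52 mm tall; foot 38 mm across, cup 48 mm across over its top 20 mm (grasp it there from outside), narrower stem between. Stands upright at the start. This point lies on its axis, half-way up; z is its upward axis.
- dish_wood: low dark-wood square dish on the worktop, 86 mm square outside, 76 mm inside, rim 10 mm high, walls 5 mm thick, floor 4 mm above the worktop. It does not shift. Origin: centre of its underside, on the worktop; z up. Home of the pepper mill.
- dish_grey: low dark-grey round dish on the worktop, 74 mm across outside, 64 mm inside, rim 10 mm high, walls 5 mm thick, floor 4 mm above the worktop. It does not shift. Origin: centre of its underside, on the worktop; z up. Home of the salt shaker.
- dish_red: low red round dish on the worktop, 76 mm across outside, 66 mm inside, rim 10 mm high, walls 5 mm thick, floor 4 mm above the worktop. It does not shift. Origin: centre of its underside, on the worktop; z up. Home of the red-lidded spice jar.
- dish_blue: low blue round dish on the worktop, 70 mm across outside, 60 mm inside, rim 10 mm high, walls 5 mm thick, floor 4 mm above the worktop. It does not shift. Origin: centre of its underside, on the worktop; z up. Home of the egg cup.
- pot: steel cooking pot on the hob, in the middle of the four things, 136 mm across at the rim (about 200 mm over its two side handles, which lie along its y axis), 80 mm tall. To be left where it stands. Origin: centre of its underside.
- peas: short green food tin on the worktop in the middle of the four dishes, 75 mm across, 58 mm tall. To be left where it stands. Origin: centre of its underside, on the worktop.

How it is judged:
At the end, for the whole second after the job is handed in: Each of the four things stands in its own dish: its axis within 14 mm of the dish's centre, its foot on the dish's floor (centre height within 3 mm of that), within 0.1 rad of upright, at rest; pot and tin within 30 mm of where they stood (horizontal distance between pepper_center and dish_wood below 0.014 m and z of pepper_center in the frame of dish_wood between 0.086 and 0.092 m and angle between each of pepper_center, salt_center, jar_center, eggcup_center's own z axis and vertical below 0.1 rad and linear speed of each of pepper, salt, jar, eggcup below 0.02 m/s and angular speed of each of pepper, salt, jar, eggcup below 0.5 rad/s and horizontal distance between salt_center and dish_grey below 0.014 m and z of salt_center in the frame of dish_grey between 0.046 and 0.052 m and horizontal distance between jar_center and dish_red below 0.014 m and z of jar_center in the frame of dish_red between 0.0555 and 0.0615 m and horizontal distance between eggcup_center and dish_blue below 0.014 m and z of eggcup_center in the frame of dish_blue between 0.027 and 0.033 m and distance of each of pot, peas from where it was at the start of the episode below 0.03 m); the robot touches nothing.
It fails at once if one of the four things is tipped over (angle between any of pepper_center, salt_center, jar_center, eggcup_center's own z axis and vertical above 0.6 rad).
It fails at once if one of the four things is dropped into its dish from a height ((horizontal distance between pepper_center and dish_wood below 0.04 m and z of pepper_center in the frame of dish_wood below 0.115 m and linear speed of pepper above 0.8 m/s) or (horizontal distance between salt_center and dish_grey below 0.04 m and z of salt_center in the frame of dish_grey below 0.075 m and linear speed of salt above 0.8 m/s) or (horizontal distance between jar_center and dish_red below 0.04 m and z of jar_center in the frame of dish_red below 0.0845 m and linear speed of jar above 0.8 m/s) or (horizontal distance between eggcup_center and dish_blue below 0.04 m and z of eggcup_center in the frame of dish_blue below 0.056 m and linear speed of eggcup above 0.8 m/s)).
It fails at once if the pot is pushed out of its place (distance of pot from where it was at the start of the episode above 0.03 m).
It fails at once if the tin is pushed out of its place (distance of peas from where it was at the start of the episode above 0.03 m).
It also fails if it takes over 112 s, if anything falls off the work surface, if the arm or the gripper's body presses on something with over 40 N, if the wrist force passes 120 N, or if a joint passes its speed limit or range.

ROBOT

A 6-joint arm with a two-finger parallel gripper is mounted at the origin on a cart in front of the work surface, level with it; the furniture and walls round the work are solid. World frame = base frame: x ahead of the robot, y to its left, z up, the work surface at z = 0. Lengths are in m, angles in rad, forces in N, time in s.
With the tool pointing down it reaches from about 0.35 to 0.775 m from the base axis. Payload 5.5 kg.
Tool frame: the origin (TCP) lies on the centre line of the jaws, within the pads' length; the fingertips stand 11 mm ahead of it and the grasp point (between the pads) lies 8 mm behind it; z points along the fingers, y is the direction in which the jaws open and shut (so a half turn about z gives the same grasp; the last joint's range is limited). The gripper opens to 85 mm and grips with 20 to 120 N. Pads are 22 mm wide; open, the fingers measure 114 mm over their backs; the gripper's body (76 mm by 85 mm) begins 54 mm behind the grasp point. The pads swing forward as they close: fully open they stand 13 mm farther back than shut.
Start: joints at [1.162, 0.313, 0.046, 1.304, 0, 1.431], TCP at [0.153, 0.554, 0.242] pointing down, gripper open.
Joint ranges: [-2.76, 2.76], [-0.86, 1.69], [-1.03, 1.26], [-2.2, 2.34], [-1.47, 1.5], [-3.14, 3.14]. Speed limits (rad/s): [2.57, 2.57, 3.14, 3.14, 3.14, 3.14].

INTERFACE

Orientations are given as a unit quaternion [w, x, y, z].
In Python, from workcell import env, imaging, order gives the robot as it stands. The module is installed in compiled form; this text tells all that it offers.
- The arm moves only by the tool move_arm, never from a script. Its argument "deltas" is one flat list of numbers, 7 for each row, row after row: the gripper's target within -1 to 1 (shut at 1, half-way at 0, fully open at -1), then the shift along the tool's x, y, z in m, then the turn, a rotation vector about the tool's x, y, z in degrees. In form: [jaw, tx, ty, tz, ax, ay, az, jaw, tx, ty, tz, ax, ay, az, ...]. A call has 1 to 10 rows; each row shifts and turns the commanded pose from where the row before left it, along the tool's axes as they then stand; what a row does not reach is not made up. A row lasts 1/8 s, in which the tool goes at most 62.5 mm and 10.7 degrees, less where a joint would pass 70% of its speed; a pose out of reach is approached as far as the arm can. A call is refused whole if a number of a shift passes 0.0625 or a number of a turn 10.7, either way. A call with a gripper value outside its range is refused whole. The fingers move at their own pace and stop on an object; "squeeze" is the grip in N (left out, the last holds). Time passes only in rows, so rows that do not move let the fingers close. It gives the time, the measured TCP pose, the force and the opening at its end, in the units of the state.
- env.get_state(): the state, without advancing time (a new reading comes with each control period).
- imaging.read_camera(name): name is "side" or "top" or "wrist"; returns a dict with "img" (480x640x3 uint8, red, green, blue), "z_map" (480x640 float32, m along the optical axis (not along the pixel's ray), 0 where there is no reading), "fx", "fy", "cx", "cy" (pixels), "rvec" (rotation vector, rad) and "tvec" (3), from world to camera coordinates, as OpenCV has them. Camera axes: x right, y down, z forward; pixel columns grow to the right and rows downward; lengths in m; the calibration is good to about 2 mm. The wrist camera is an equidistant fisheye: a pixel r from the principal point sees the ray r / f radians off the axis. A picture is of the moment at which its call begins.
- order.hand_in(): hands the job in, once; it reports no verdict.
Trained networks look in a picture, given as the dict that the camera call returned (one of the last four; its "shot" number tells which), for a name from the list of things; names that differ only in an ending like _2 or _b are one class to them, and where a whole thing is asked for, a point or a joint stands for the part that bears it (a point fixed in the world has none). Each returns a list of dicts, best first, with "confidence" (0 to 1); they miss things now and then, are a little off and sometimes report something else, mostly with a low value. They report only what shows in the picture. A call takes as long as a camera call.
- imaging.recognise(picture, thing): "centre" ([column, row] in pixels, amid what is visible of it).
- imaging.cut_out(picture, thing): "mask" (480x640 bool, what is visible of it) and "centre" ([column, row] in pixels, amid what is visible of it).
The state is a dict: "clock": time; "joint_pos": joint angles; "qvel": joint speeds; "tau": joint torques, N m; "tcp_pos": TCP position; "orientation": TCP orientation; "wrist_force": force on the tool from outside, world axes, zero at the start; "ft_torque": the same for the moment, N m; "finger_gap": finger opening in m.
Only numpy, scipy, OpenCV 4.12 (cv2) and the standard library are available. Lean on these libraries where they do the work, as an engineer would, in place of code of your own. Each camera call takes 0.05 s, during which the arm holds its last target.

## Working session

There is one attempt and no reset: what is moved stays moved. The work goes in short steps, Python scripts to look and compute and a tool call to move; the robot and the scene stay as the last step left them, time stands still between calls to the robot, and variables do not carry over. Pictures are saved under pics/ and viewed, and the job is handed in when it is done.

Besides the shell and the picture viewer there is one more tool, called by a JSON object that holds its "op" and its "data", one argument or row to a line. move_arm: Moves the arm, as the interface text tells. Its arguments: {"type":"object","properties":{"deltas":{"type":"array"},"squeeze":{"type":"number"}},"required":["deltas"]}

```bash
mkdir -p pics; cat > h.py <<'E'
import numpy as np, cv2
from workcell import env, imaging, order
def shot(name,fn=None):
    p=imaging.read_camera(name)
    if fn: cv2.imwrite('pics/'+fn,p['img'][:,:,::-1])
    return p
def world(p):
    z=p['z_map'].astype(float); H,W=z.shape
    u,v=np.meshgrid(np.arange(W),np.arange(H))
    c=np.stack([(u-p['cx'])/p['fx']*z,(v-p['cy'])/p['fy']*z,z],-1)
    R=cv2.Rodrigues(np.array(p['rvec'],float))[0]; t=np.array(p['tvec'],float).ravel()
    return (c-t)@R, z>0
E
python3 - <<'E'
from h import *
s=env.get_state()
for k,v in s.items(): print(k,np.round(v,3))
for n in('side','top'):
    p=shot(n,n+'0.png'); W,ok=world(p)
    R=cv2.Rodrigues(np.array(p['rvec'],float))[0]; print(n,p['fx'],-R.T@np.array(p['tvec']).ravel())
    for t in['pepper_center','salt_center','jar_center','eggcup_center','dish_wood','dish_grey','dish_red','dish_blue','pot','peas']:
        r=imaging.cut_out(p,t)
        for d in r[:2]:
            m=d['mask']&ok; q=W[m]
            if len(q)==0: print(t,'none',d['centre']);continue
            lo,hi=np.percentile(q,[3,97],axis=0)
            top=q[q[:,2]>hi[2]-.008]
            print(t,round(d['confidence'],2),np.round(d['centre']),m.sum(),'lo',lo.round(3),'hi',hi.round(3),'topmid',((top.min(0)+top.max(0))/2).round(3))
shot('wrist','wrist0.png')
E
```

```text
clock 0.0
joint_pos [ 1.162  0.314  0.045  1.304 -0.     1.431]
qvel [-0.     0.     0.001  0.001 -0.001  0.002]
tau [ 2.0000e-03 -4.8063e+01  2.9853e+01  1.9000e-02 -0.0000e+00  0.0000e+00]
tcp_pos [0.153 0.554 0.241]
orientation [-0.     0.134  0.991 -0.001]
wrist_force [-0.067 -0.509 -0.225]
ft_torque [-0.022 -0.034 -0.025]
finger_gap 0.085
side 529.004436523609 [0.38985472 1.11876286 0.9986865 ]
pepper_center 0.86 [353. 265.] 998 lo [0.399 0.053 0.001] hi [0.448 0.094 0.157] topmid [0.421 0.07  0.159]
pepper_center 0.38 [352. 192.] 271 lo [ 0.421 -0.404 -0.004] hi [ 0.486 -0.332  0.011] topmid [ 0.454 -0.369  0.008]
salt_center 0.93 [268. 337.] 515 lo [0.589 0.314 0.006] hi [0.624 0.343 0.088] topmid [0.608 0.323 0.086]
salt_center 0.52 [354. 193.] 266 lo [ 0.421 -0.405 -0.003] hi [ 0.486 -0.332  0.011] topmid [ 0.454 -0.369  0.009]
jar_center 0.92 [341. 345.] 874 lo [0.414 0.323 0.001] hi [0.455 0.367 0.111] topmid [0.435 0.345 0.108]
eggcup_center 0.81 [290. 266.] 277 lo [0.578 0.034 0.001] hi [0.615 0.079 0.05 ] topmid [0.593 0.092 0.06 ]
dish_wood 0.83 [359. 227.] 440 lo [ 0.
[... 1398 characters left out ...]
 0.076 0.053] topmid [0.596 0.055 0.051]
dish_wood 0.94 [376. 298.] 1583 lo [ 0.385 -0.201 -0.001] hi [ 0.467 -0.118  0.012] topmid [ 0.426 -0.159  0.011]
dish_grey 0.9 [466. 220.] 817 lo [ 0.565 -0.392 -0.001] hi [ 0.625 -0.328  0.013] topmid [ 0.594 -0.36   0.011]
dish_red 0.79 [471. 283.] 1003 lo [ 0.419 -0.403 -0.004] hi [ 0.488 -0.336  0.012] topmid [ 0.454 -0.369  0.011]
dish_blue 0.75 [365. 206.] 763 lo [ 0.587 -0.162 -0.002] hi [ 0.644 -0.102  0.013] topmid [ 0.616 -0.132  0.011]
pot 0.56 [208. 250.] 3839 lo [0.465 0.123 0.   ] hi [0.586 0.26  0.08 ] topmid [0.523 0.195 0.08 ]
peas 0.82 [424. 241.] 1153 lo [ 0.51  -0.295  0.002] hi [ 0.578 -0.226  0.055] topmid [ 0.545 -0.263  0.054]
```

View pics/side0.png

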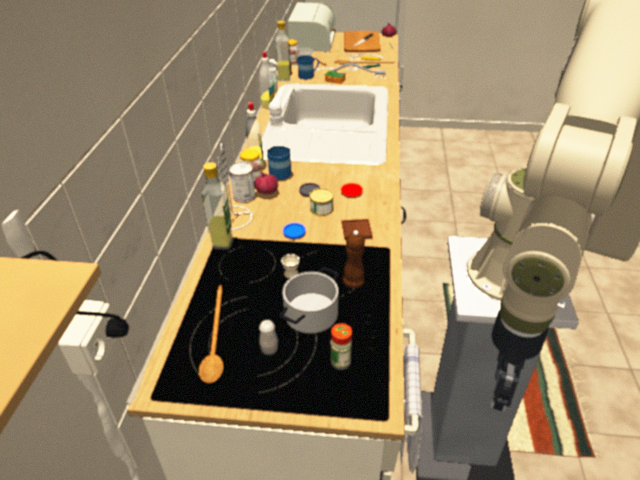

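View pics/top0.png

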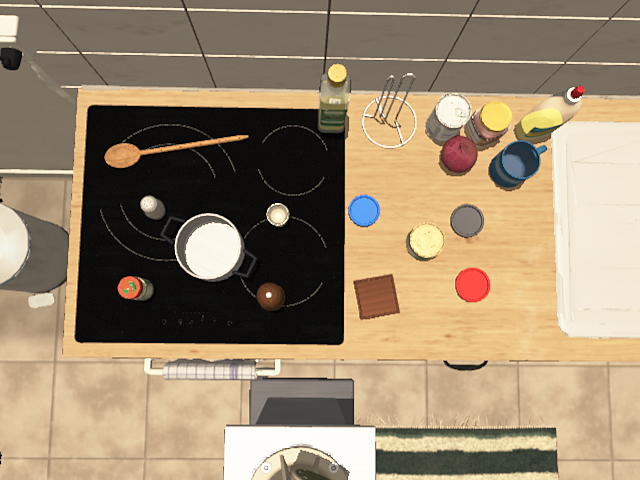

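View pics/wrist0.png

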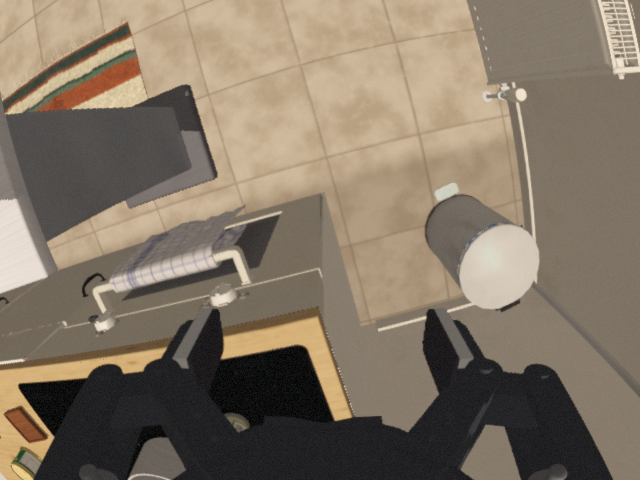

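The top view agrees with the detections: mill (270,296), salt (152,207), jar (134,289), egg cup (278,214); dishes wood (376,298), blue (365,210), grey (467,220), red (472,284). Next I'll measure the pot handles and write a move helper.

```bash
cat >> h.py <<'E'
from scipy.spatial.transform import Rotation as Ro
def st():
    s=env.get_state(); q=np.array(s['orientation']); R=Ro.from_quat(q[[1,2,3,0]]).as_matrix()
    return s,R
def plan(*wps):
    s,R=st(); p=np.array(s['tcp_pos']); print('t',round(float(s['clock']),2),'tcp',p.round(4),'ztool',R[:,2].round(3),'az y',np.degrees(np.arctan2(R[1,1],R[0,1])).round(1),'gap',round(float(s['finger_gap']),4),'F',np.round(s['wrist_force'],1),'q',np.round(s['joint_pos'],2))
    for w in wps:
        d=R.T@(np.array(w)-p); print(w,'tool delta',d.round(4),'per row@35mm n=',int(np.ceil(np.abs(d).max()/.035))); p=np.array(w)
E
python3 - <<'E'
from h import *
p=shot('top'); W,ok=world(p)
for z0,z1 in((.02,.05),(.05,.065),(.065,.09)):
  m=ok&(W[...,2]>z0)&(W[...,2]<z1)&(np.hypot(W[...,0]-.523,W[...,1]-.195)<.125)&(np.hypot(W[...,0]-.523,W[...,1]-.195)>.074)
  q=W[m]; 
  for a in q[::max(1,len(q)//12)]: print(z0,a.round(3))
def fit(q):
    A=np.c_[2*q[:,:2],np.ones(len(q))]; s=np.linalg.lstsq(A,(q[:,:2]**2).sum(1),rcond=None)[0]; return s[:2]
for c,n in(((.595,-.36),'grey'),((.454,-.369),'red'),((.615,-.132),'blue'),((.426,-.159),'wood')):
  m=ok&(W[...,2]>.0075)&(W[...,2]<.02)&(np.hypot(W[...,0]-c[0],W[...,1]-c[1])<.055)
  print(n,fit(W[m]),W[m][:,:2].mean(0),m.sum())
plan((.435,.342,.24))
E
```

```text
0.05 [0.579 0.275 0.063]
0.05 [0.574 0.25  0.062]
0.05 [0.554 0.288 0.064]
0.05 [0.548 0.288 0.064]
0.05 [0.508 0.113 0.064]
0.05 [0.508 0.103 0.065]
0.05 [0.468 0.116 0.064]
0.05 [0.462 0.116 0.063]
0.065 [0.587 0.276 0.069]
0.065 [0.581 0.261 0.069]
0.065 [0.576 0.263 0.072]
0.065 [0.568 0.281 0.07 ]
0.065 [0.556 0.285 0.068]
0.065 [0.543 0.282 0.07 ]
0.065 [0.532 0.275 0.071]
0.065 [0.511 0.11  0.072]
0.065 [0.501 0.1   0.068]
0.065 [0.486 0.106 0.073]
0.065 [0.472 0.14  0.072]
0.065 [0.468 0.132 0.073]
0.065 [0.464 0.122 0.071]
grey [ 0.59473814 -0.36046302] [ 0.5931011  -0.36196441] 195
red [ 0.4535707  -0.36923773] [ 0.45300663 -0.36910634] 225
blue [ 0.61438296 -0.13169276] [ 0.61495181 -0.1326305 ] 200
wood [ 0.42521085 -0.15891427] [ 0.42408145 -0.15839793] 377
t 1.2 tcp [0.1527 0.5544 0.2423] ztool [ 0.  0. -1.] az y 74.6 gap 0.0854 F [ 0.5 -0.1 -0.9] q [ 1.16  0.31  0.05  1.3  -0.    1.43]
(0.435, 0.342, 0.24) tool delta [-0.3285 -0.1298  0.0023] per row@35mm n= 10
```

{"op": "move_arm", "data": {
  "deltas": [-0.3,0,0,0,0,0,-10.5,-0.3,0,0,0,0,0,-10.5,-0.3,0,0,0,0,0,-10.5,-0.3,0,0,0,0,0,-10.5,-0.3,0,0,0,0,0,-10.5,-0.3,0,0,0,0,0,0],
  "squeeze": 40
}}

```text
clock: 1.95
tcp_pos: [0.1527, 0.5544, 0.2423]
orientation: [0.0, -0.317, 0.948, 0.0]
wrist_force: [0.2, 0.4, 0.5]
finger_gap: 0.0557
```

```bash
python3 -c "
from h import *
plan((.435,.342,.24),(.435,.342,.072))"
```

```text
t 1.95 tcp [0.1527 0.5544 0.2423] ztool [ 0.  0. -1.] az y 127.0 gap 0.0557 F [0.2 0.4 0.5] q [1.16 0.31 0.05 1.3  0.   0.52]
(0.435, 0.342, 0.24) tool delta [-0.0977 -0.3395  0.0023] per row@35mm n= 10
(0.435, 0.342, 0.072) tool delta [ 0.    -0.     0.168] per row@35mm n= 5
```

{"op": "move_arm", "data": {
  "deltas": [-0.6,-0.0098,-0.034,0,0,0,0,-0.6,-0.0098,-0.034,0,0,0,0,-0.6,-0.0098,-0.034,0,0,0,0,-0.6,-0.0098,-0.034,0,0,0,0,-0.6,-0.0098,-0.034,0,0,0,0,-0.6,-0.0098,-0.034,0,0,0,0,-0.6,-0.0098,-0.034,0,0,0,0,-0.6,-0.0098,-0.034,0,0,0,0,-0.6,-0.0098,-0.034,0,0,0,0,-0.6,-0.0098,-0.034,0,0,0,0]
}}

```text
clock: 3.2
tcp_pos: [0.4369, 0.3416, 0.2424]
orientation: [0.0, -0.316, 0.949, 0.0]
wrist_force: [-0.1, -0.5, 0.1]
finger_gap: 0.0682
```

{"op": "move_arm", "data": {
  "deltas": [-0.6,0,0,0.034,0,0,0,-0.6,0,0,0.03,0,0,0,-0.6,0,0,0,0,0,0,-0.6,0,0,0,0,0,0]
}}

```text
clock: 3.7
tcp_pos: [0.4364, 0.3427, 0.1794]
orientation: [0.001, -0.317, 0.948, 0.0]
wrist_force: [0.2, 0.6, 0.3]
finger_gap: 0.0682
```

```bash
python3 -c "
from h import *
plan((.435,.342,.072))
p=shot('wrist','w1.png')
p=shot('side','s1.png')
W,ok=world(p)
m=imaging.cut_out(p,'jar_center')
for d in m[:2]:
  q=W[d['mask']&ok]; t=q[q[:,2]>np.percentile(q[:,2],97)-.006]; print(d['confidence'],(t.min(0)+t.max(0))/2)
"
```

```text
t 3.7 tcp [0.4364 0.3427 0.1794] ztool [ 0.001  0.001 -1.   ] az y 127.0 gap 0.0682 F [0.2 0.6 0.3] q [ 0.52  0.3  -0.13  1.14  0.   -0.13]
(0.435, 0.342, 0.072) tool delta [0.0016 0.0003 0.1074] per row@35mm n= 4
0.87 [0.43521866 0.34308316 0.10856861]
```

View pics/w1.png

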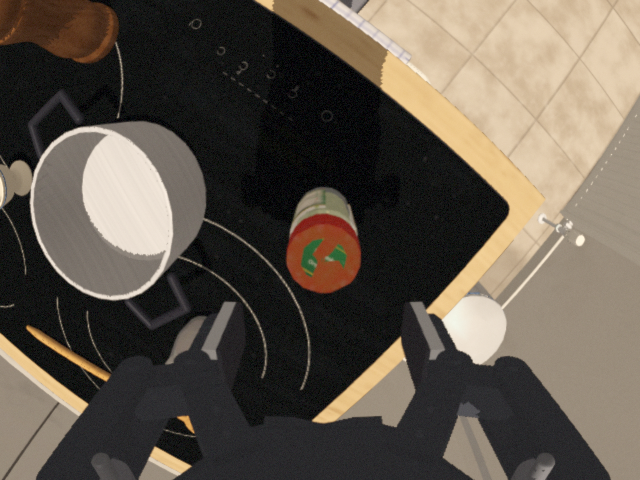

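The wrist view shows the jar lid at (324,253), centred between the fingers (pads at 228 and 420). Descending.

{"op": "move_arm", "data": {
  "deltas": [-0.6,0,0,0.03,0,0,0,-0.6,0,0,0.03,0,0,0,-0.6,0,0,0.03,0,0,0,-0.6,0,0,0.017,0,0,0,-0.6,0,0,0,0,0,0,0.6,0,0,0,0,0,0,0.6,0,0,0,0,0,0,0.6,0,0,0,0,0,0,0.6,0,0,0,0,0,0],
  "squeeze": 40
}}

```text
clock: 4.97
tcp_pos: [0.4371, 0.3431, 0.073]
orientation: [0.002, -0.318, 0.948, 0.0]
wrist_force: [-0.4, 0.3, 5.6]
finger_gap: 0.0436
```

{"op": "move_arm", "data": {
  "deltas": [0.6,0,0,-0.015,0,0,0,0.6,0,0,-0.03,0,0,0,0.6,0,0,-0.03,0,0,0,0.6,0,0,-0.04,0,0,0,0.6,0,0,-0.04,0,0,0,0.6,0,0,-0.02,0,0,0]
}}

```text
clock: 5.72
tcp_pos: [0.4365, 0.3426, 0.2497]
orientation: [0.002, -0.318, 0.948, 0.0]
wrist_force: [1.5, -0.3, -0.7]
finger_gap: 0.0438
```

```bash
python3 -c "
from h import *
plan((.53,.2,.245),(.53,-.2,.245),(.454,-.369,.245),(.454,-.369,.082))
p=shot('side','s2.png')
W,ok=world(p)
m=imaging.cut_out(p,'jar_center')
for d in m[:2]:
  q=W[d['mask']&ok]; print(d['confidence'],q.min(0),q.max(0))
"
```

```text
t 5.72 tcp [0.4365 0.3426 0.2497] ztool [ 0.003  0.002 -1.   ] az y 127.1 gap 0.0438 F [ 1.5 -0.3 -0.7] q [ 0.52  0.27  0.    1.3  -0.   -0.13]
(0.53, 0.2, 0.245) tool delta [ 0.0114 -0.1701  0.0048] per row@35mm n= 5
(0.53, -0.2, 0.245) tool delta [ 0.2413 -0.319  -0.0007] per row@35mm n= 10
(0.454, -0.369, 0.245) tool delta [ 0.1626 -0.089  -0.0005] per row@35mm n= 5
(0.454, -0.369, 0.082) tool delta [6.00e-04 1.00e-04 1.63e-01] per row@35mm n= 5
0.79 [ 0.41237301  0.18880356 -0.00573856] [0.45712512 0.37593267 0.31931043]
```

View pics/s2.png

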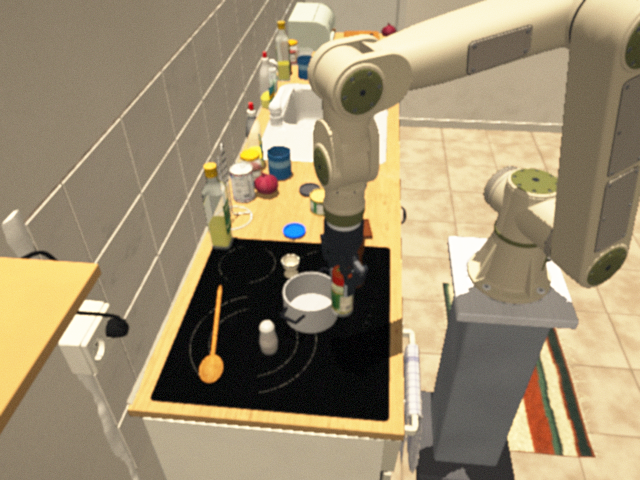

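The jar hangs upright in the gripper at (342,295), lifted off the hob. Carrying it over.

{"op": "move_arm", "data": {
  "deltas": [0.6,0.002,-0.034,0,0,0,0,0.6,0.002,-0.034,0,0,0,0,0.6,0.002,-0.034,0,0,0,0,0.6,0.002,-0.034,0,0,0,0,0.6,0.002,-0.034,0,0,0,0,0.6,0.024,-0.032,0,0,0,0,0.6,0.024,-0.032,0,0,0,0,0.6,0.024,-0.032,0,0,0,0,0.6,0.024,-0.032,0,0,0,0,0.6,0.024,-0.032,0,0,0,0]
}}

```text
clock: 7.08
tcp_pos: [0.5305, -0.0005, 0.2452]
orientation: [-0.001, -0.318, 0.948, 0.0]
wrist_force: [0.0, 0.7, -0.7]
finger_gap: 0.0438
```

{"op": "move_arm", "data": {
  "deltas": [0.6,0.024,-0.032,0,0,0,0,0.6,0.024,-0.032,0,0,0,0,0.6,0.024,-0.032,0,0,0,0,0.6,0.024,-0.032,0,0,0,0,0.6,0.024,-0.032,0,0,0,0,0.6,0.04,-0.022,0,0,0,0,0.6,0.04,-0.022,0,0,0,0,0.6,0.04,-0.022,0,0,0,0,0.6,0.04,-0.022,0,0,0,0,0.6,0,0,0,0,0,0]
}}

```text
clock: 8.32
tcp_pos: [0.4557, -0.3684, 0.2448]
orientation: [-0.001, -0.316, 0.949, 0.001]
wrist_force: [-0.0, 0.1, -1.2]
finger_gap: 0.0437
```

```bash
cat >> h.py <<'E'
def look(thing,view,dish=None,fn=None,ztop=None):
    p=shot(view,fn); W,ok=world(p)
    for d in imaging.cut_out(p,thing)[:2]:
        m=cv2.erode(d['mask'].astype(np.uint8),np.ones((3,3)))>0
        q=W[m&ok]
        if len(q)==0: print('none');continue
        lo,hi=np.percentile(q,[3,97],axis=0); print(thing,view,round(d['confidence'],2),len(q),'lo',lo.round(3),'hi',hi.round(3),'mid',((lo+hi)/2).round(3))
E
python3 -c "
from h import *
plan((.4535,-.369,.245),(.4535,-.369,.082))
look('jar_center','top',fn='t3.png')
look('jar_center','side',fn='s3.png')
shot('wrist','w3.png')
"
```

```text
t 8.32 tcp [ 0.4557 -0.3684  0.2448] ztool [-0.002  0.001 -1.   ] az y 126.8 gap 0.0437 F [-0.   0.1 -1.2] q [-0.82  0.34  0.08  1.32 -0.   -1.46]
(0.4535, -0.369, 0.245) tool delta [ 0.0021  0.0008 -0.0002] per row@35mm n= 1
(0.4535, -0.369, 0.082) tool delta [-1.00e-04 -3.00e-04  1.63e-01] per row@35mm n= 5
jar_center top 0.77 149 lo [ 0.451 -0.355  0.193] hi [ 0.472 -0.344  0.28 ] mid [ 0.461 -0.349  0.237]
jar_center top 0.24 989 lo [ 0.511 -0.292  0.022] hi [ 0.575 -0.226  0.054] mid [ 0.543 -0.259  0.038]
jar_center side 0.91 299 lo [ 0.438 -0.357  0.181] hi [ 0.473 -0.338  0.282] mid [ 0.456 -0.347  0.231]
```

View pics/w3.png

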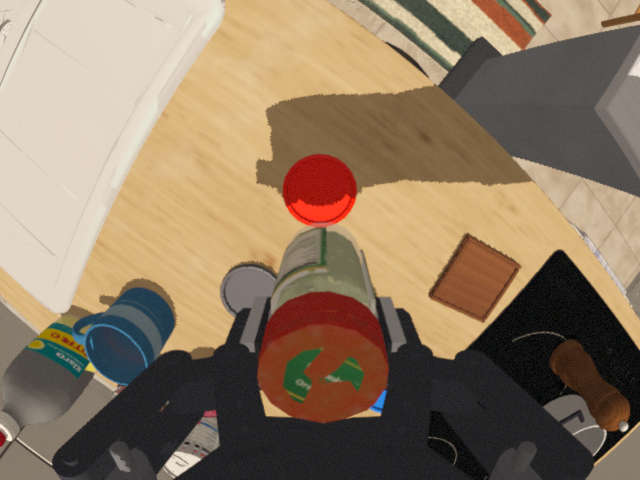

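The jar is held upright, and the red dish is at (320,190) beyond its foot. Lowering it.

{"op": "move_arm", "data": {
  "deltas": [0.6,0.002,0.001,0.03,0,0,0,0.6,0,0,0.035,0,0,0,0.6,0,0,0.035,0,0,0,0.6,0,0,0.03,0,0,0,0.6,0,0,0.02,0,0,0,0.6,0,0,0.01,0,0,0,0.6,0,0,0,0,0,0]
}}

```text
clock: 9.45
tcp_pos: [0.4556, -0.3655, 0.0859]
orientation: [-0.0, -0.319, 0.948, 0.001]
wrist_force: [-0.7, 0.4, -1.0]
finger_gap: 0.0436
```

```bash
python3 -c "
from h import *
plan((.4535,-.369,.077))
look('jar_center','top',fn='t4.png')
look('jar_center','side',fn='s4.png')
"
```

```text
t 9.45 tcp [ 0.4556 -0.3655  0.0859] ztool [-0.001  0.001 -1.   ] az y 127.2 gap 0.0436 F [-0.7  0.4 -1. ] q [-0.81  0.42 -0.19  0.96  0.   -1.46]
(0.4535, -0.369, 0.077) tool delta [ 0.0037 -0.0015  0.0089] per row@35mm n= 1
jar_center top 0.74 82 lo [ 0.452 -0.35   0.034] hi [ 0.472 -0.341  0.115] mid [ 0.462 -0.345  0.075]
jar_center side 0.82 251 lo [ 0.436 -0.357  0.022] hi [ 0.472 -0.337  0.121] mid [ 0.454 -0.347  0.072]
jar_center side 0.63 62 lo [ 0.426 -0.376 -0.001] hi [ 0.483 -0.33   0.011] mid [ 0.454 -0.353  0.005]
```

{"op": "move_arm", "data": {
  "deltas": [0.6,0.002,-0.001,0.004,0,0,0,0.6,0,0,0.003,0,0,0,0.6,0,0,0.002,0,0,0,0.6,0,0,0,0,0,0]
}}

```text
clock: 10.15
tcp_pos: [0.4543, -0.3684, 0.0771]
orientation: [-0.0, -0.318, 0.948, 0.0]
wrist_force: [-0.5, -0.1, -1.4]
finger_gap: 0.0435
```

{"op": "move_arm", "data": {
  "deltas": [0.6,0,0,0.001,0,0,0,0.6,0,0,0.001,0,0,0,0.6,0,0,0,0,0,0]
}}

```text
clock: 10.52
tcp_pos: [0.4544, -0.3684, 0.077]
orientation: [0.0, -0.318, 0.948, -0.0]
wrist_force: [-3.5, 3.2, 11.1]
finger_gap: 0.0434
```

Contact (11 N up). Releasing, then retreating.

{"op": "move_arm", "data": {
  "deltas": [0.4,0,0,-0.001,0,0,0,0,0,0,0,0,0,0,-0.4,0,0,0,0,0,0,-0.6,0,0,0,0,0,0,-0.6,0,0,0,0,0,0,-0.6,0,0,-0.03,0,0,0,-0.6,0,0,-0.04,0,0,0,-0.6,0,0,-0.05,0,0,0,-0.6,0,0,-0.05,0,0,0]
}}

```text
clock: 11.65
tcp_pos: [0.4543, -0.3683, 0.2474]
orientation: [-0.0, -0.318, 0.948, 0.0]
wrist_force: [1.3, -1.0, -0.5]
finger_gap: 0.0681
```

```bash
python3 -c "
from h import *
plan((.54,-.2,.245),(.54,.19,.245),(.609,.318,.2),(.609,.318,.046))
look('jar_center','top',fn='t5.png')
look('jar_center','side',fn='s5.png')
look('salt_center','top')
shot('wrist','w5.png')
"
```

```text
t 11.65 tcp [ 0.4543 -0.3683  0.2474] ztool [-0.  0. -1.] az y 127.1 gap 0.0681 F [ 1.3 -1.  -0.5] q [-0.82  0.33  0.08  1.32  0.   -1.47]
(0.54, -0.2, 0.245) tool delta [-0.1699  0.0825  0.0025] per row@35mm n= 5
(0.54, 0.19, 0.245) tool delta [-2.352e-01  3.111e-01  2.000e-04] per row@35mm n= 9
(0.609, 0.318, 0.2) tool delta [-0.1322  0.0604  0.045 ] per row@35mm n= 4
(0.609, 0.318, 0.046) tool delta [ 0.00e+00 -1.00e-04  1.54e-01] per row@35mm n= 5
jar_center top 0.82 447 lo [ 0.434 -0.38   0.039] hi [ 0.47  -0.344  0.117] mid [ 0.452 -0.362  0.078]
jar_center side 0.88 332 lo [ 0.434 -0.368  0.015] hi [ 0.467 -0.34   0.113] mid [ 0.451 -0.354  0.064]
salt_center top 0.65 314 lo [0.59  0.302 0.031] hi [0.619 0.328 0.09 ] mid [0.604 0.315 0.06 ]
```

View pics/w5.png

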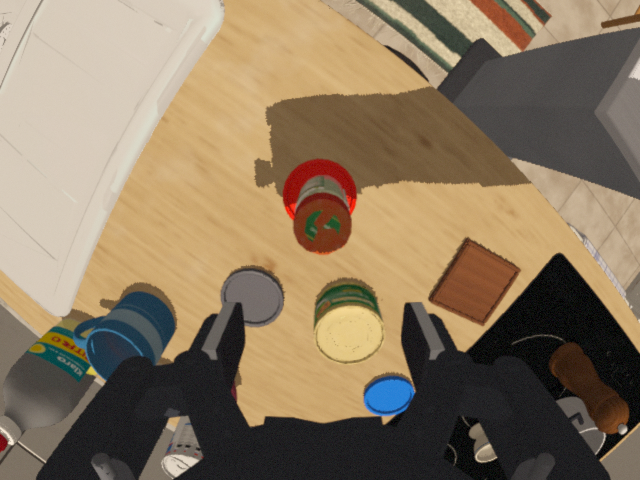

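The jar stands upright in the red dish at (322,205). Moving to the salt shaker.

{"op": "move_arm", "data": {
  "deltas": [-0.6,-0.0425,0.0206,0,0,0,0,-0.6,-0.0425,0.0206,0,0,0,0,-0.6,-0.0425,0.0206,0,0,0,0,-0.6,-0.0425,0.0206,0,0,0,0,-0.6,-0.0392,0.0518,0,0,0,0,-0.6,-0.0392,0.0518,0,0,0,0,-0.6,-0.0392,0.0518,0,0,0,0,-0.6,-0.0392,0.0518,0,0,0,0,-0.6,-0.0392,0.0518,0,0,0,0,-0.6,-0.0392,0.0518,0,0,0,0]
}}

```text
clock: 13.25
tcp_pos: [0.5394, 0.1767, 0.2446]
orientation: [-0.001, -0.318, 0.948, 0.0]
wrist_force: [1.1, -0.7, -0.0]
finger_gap: 0.0683
```

{"op": "move_arm", "data": {
  "deltas": [-0.6,-0.0441,0.0201,0.015,0,0,0,-0.6,-0.0441,0.0201,0.015,0,0,0,-0.6,-0.0441,0.0201,0.015,0,0,0,-0.6,0,0,0,0,0,0]
}}

```text
clock: 13.75
tcp_pos: [0.6085, 0.305, 0.1958]
orientation: [-0.003, -0.32, 0.948, 0.0]
wrist_force: [-0.4, -1.0, -0.9]
finger_gap: 0.0686
```

```bash
python3 -c "
from h import *
plan((.609,.318,.15),(.609,.318,.044))
look('salt_center','side',fn='s6.png')
shot('wrist','w6.png')
"
```

```text
t 13.75 tcp [0.6085 0.305  0.1958] ztool [-0.007 -0.002 -1.   ] az y 127.3 gap 0.0686 F [-0.4 -1.  -0.9] q [ 0.35  0.55  0.29  1.32  0.   -0.3 ]
(0.609, 0.318, 0.15) tool delta [-0.0086  0.01    0.0458] per row@35mm n= 2
(0.609, 0.318, 0.044) tool delta [-0.0007 -0.0003  0.106 ] per row@35mm n= 4
salt_center side 0.83 414 lo [0.591 0.318 0.013] hi [0.621 0.343 0.088] mid [0.606 0.331 0.051]
```

View pics/w6.png

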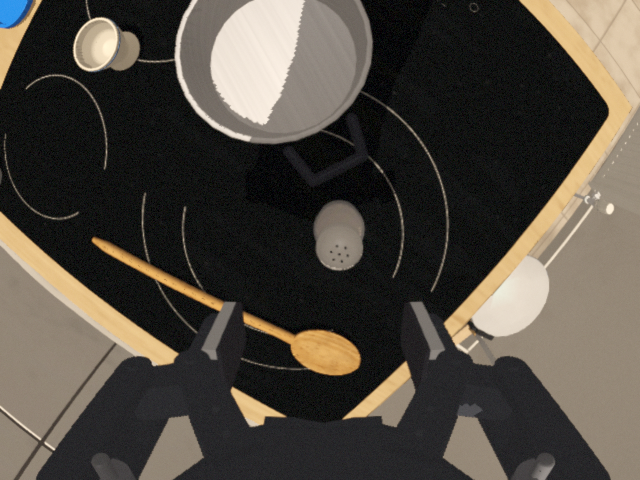

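The salt shaker top is at (340,250) and clear of the pot handle. The wooden spoon lies farther away and clear of the fingers. Correcting, then descending.

{"op": "move_arm", "data": {
  "deltas": [-0.6,-0.0085,0.0115,0.02,0,0,0,-0.6,0,0,0.03,0,0,0,-0.6,0,0,0,0,0,0]
}}

```text
clock: 14.28
tcp_pos: [0.6071, 0.3162, 0.1483]
orientation: [-0.003, -0.318, 0.948, -0.0]
wrist_force: [-0.7, -0.4, 0.6]
finger_gap: 0.0685
```

```bash
python3 -c "
from h import *
plan((.608,.320,.044))
shot('wrist','w7.png')
"
```

```text
t 14.28 tcp [0.6071 0.3162 0.1483] ztool [-0.005 -0.002 -1.   ] az y 127.1 gap 0.0685 F [-0.7 -0.4  0.6] q [ 0.36  0.57  0.21  1.22  0.   -0.28]
(0.608, 0.32, 0.044) tool delta [-0.0035  0.0024  0.1043] per row@35mm n= 3
```

View pics/w7.png

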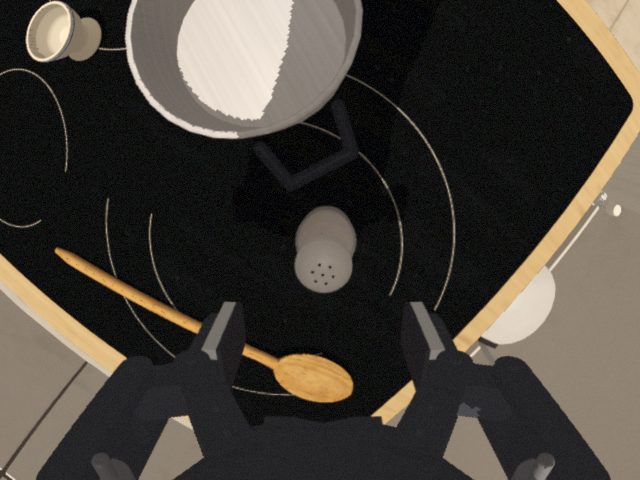

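Centred, with the shaker at (324,262). Descending.

{"op": "move_arm", "data": {
  "deltas": [-0.6,-0.003,0.002,0.03,0,0,0,-0.6,0,0,0.03,0,0,0,-0.6,0,0,0.03,0,0,0,-0.6,0,0,0.014,0,0,0,-0.6,0,0,0,0,0,0,0.6,0,0,0,0,0,0,0.6,0,0,0,0,0,0,0.6,0,0,0,0,0,0,0.6,0,0,0,0,0,0],
  "squeeze": 40
}}

```text
clock: 15.45
tcp_pos: [0.6119, 0.321, 0.0496]
orientation: [0.002, -0.318, 0.948, 0.0]
wrist_force: [-0.1, -0.1, 7.1]
finger_gap: 0.0372
```

{"op": "move_arm", "data": {
  "deltas": [0.6,0,0,-0.015,0,0,0,0.6,0,0,-0.03,0,0,0,0.6,0,0,-0.04,0,0,0,0.6,0,0,-0.04,0,0,0,0.6,0,0,-0.04,0,0,0,0.6,0,0,-0.01,0,0,0]
}}

```text
clock: 16.2
tcp_pos: [0.6119, 0.3209, 0.2267]
orientation: [0.003, -0.318, 0.948, 0.0]
wrist_force: [0.4, 0.3, -0.9]
finger_gap: 0.0371
```

```bash
python3 -c "
from h import *
plan((.54,.19,.22),(.54,-.2,.22),(.5945,-.3605,.22),(.5945,-.3605,.056))
shot('wrist','w8.png')
"
```

```text
t 16.2 tcp [0.6119 0.3209 0.2267] ztool [ 0.006  0.002 -1.   ] az y 127.1 gap 0.0371 F [ 0.4  0.3 -0.9] q [ 0.37  0.55  0.37  1.38  0.   -0.28]
(0.54, 0.19, 0.22) tool delta [ 0.1364 -0.061   0.0059] per row@35mm n= 4
(0.54, -0.2, 0.22) tool delta [ 0.2352 -0.3111 -0.0009] per row@35mm n= 9
(0.5945, -0.3605, 0.22) tool delta [ 0.0533 -0.1609 -0.    ] per row@35mm n= 5
(0.5945, -0.3605, 0.056) tool delta [0.001  0.0003 0.164 ] per row@35mm n= 5
```

View pics/w8.png

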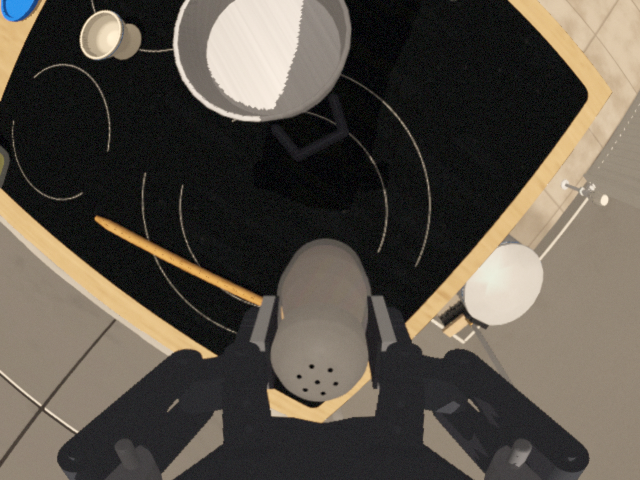

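The shaker is held upright but the opening reads 37 mm, less than its 44 mm, so the grip is probably near the dome edge. I'll carry it gently.

{"op": "move_arm", "data": {
  "deltas": [0.6,0.034,-0.015,0,0,0,0,0.6,0.034,-0.015,0,0,0,0,0.6,0.034,-0.015,0,0,0,0,0.6,0.034,-0.015,0,0,0,0,0.6,0.026,-0.0346,0,0,0,0,0.6,0.026,-0.0346,0,0,0,0,0.6,0.026,-0.0346,0,0,0,0,0.6,0.026,-0.0346,0,0,0,0,0.6,0.026,-0.0346,0,0,0,0,0.6,0.026,-0.0346,0,0,0,0]
}}

```text
clock: 17.5
tcp_pos: [0.538, -0.0702, 0.2206]
orientation: [-0.001, -0.318, 0.948, 0.001]
wrist_force: [0.5, -0.3, -1.8]
finger_gap: 0.0367
```

{"op": "move_arm", "data": {
  "deltas": [0.6,0.026,-0.0346,0,0,0,0,0.6,0.026,-0.0346,0,0,0,0,0.6,0.026,-0.0346,0,0,0,0,0.6,0.0107,-0.0322,0,0,0,0,0.6,0.0107,-0.0322,0,0,0,0,0.6,0.0107,-0.0322,0,0,0,0,0.6,0.0107,-0.0322,0,0,0,0,0.6,0.0107,-0.0322,0,0,0,0,0.6,0,0,0,0,0,0]
}}

```text
clock: 18.62
tcp_pos: [0.5934, -0.3615, 0.219]
orientation: [-0.001, -0.317, 0.948, 0.001]
wrist_force: [-0.1, 0.8, -1.9]
finger_gap: 0.0369
```

```bash
python3 -c "
from h import *
plan((.5945,-.3605,.22),(.5945,-.3605,.064))
look('salt_center','side',fn='s9.png')
look('salt_center','top',fn='t9.png')
shot('wrist','w9.png')
"
```

```text
t 18.62 tcp [ 0.5934 -0.3615  0.219 ] ztool [-0.003  0.002 -1.   ] az y 127.0 gap 0.0369 F [-0.1  0.8 -1.9] q [-0.66  0.57  0.38  1.39 -0.   -1.31]
(0.5945, -0.3605, 0.22) tool delta [-0.0015  0.0001 -0.001 ] per row@35mm n= 1
(0.5945, -0.3605, 0.064) tool delta [-0.0002 -0.0005  0.156 ] per row@35mm n= 5
salt_center side 0.65 132 lo [ 0.573 -0.355  0.177] hi [ 0.606 -0.336  0.248] mid [ 0.589 -0.346  0.213]
salt_center top 0.51 647 lo [ 0.588 -0.16  -0.001] hi [ 0.643 -0.105  0.011] mid [ 0.615 -0.132  0.005]
salt_center top 0.36 20 lo [ 0.595 -0.346  0.197] hi [ 0.606 -0.338  0.213] mid [ 0.6   -0.342  0.205]
```

View pics/w9.png

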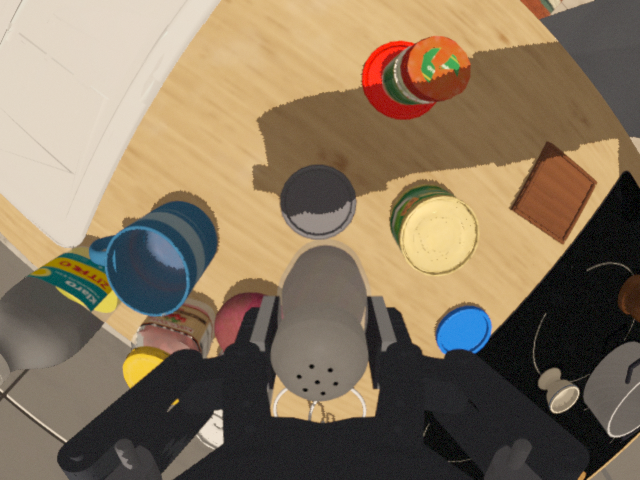

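View pics/s9.png

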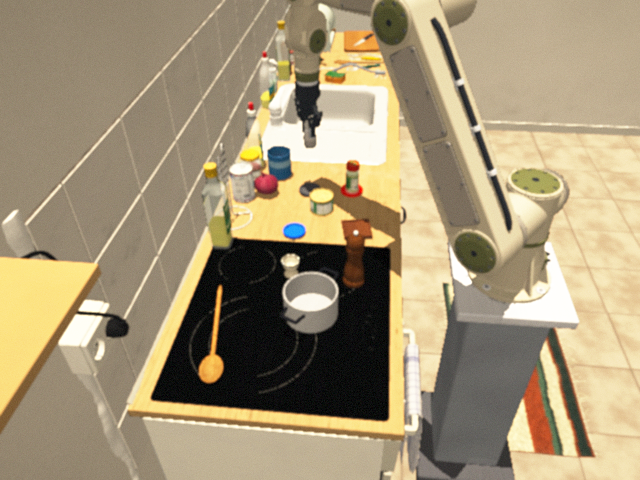

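{"op": "move_arm", "data": {
  "deltas": [0.6,-0.004,0,0.03,0,0,0,0.6,0,0,0.035,0,0,0,0.6,0,0,0.035,0,0,0,0.6,0,0,0.025,0,0,0,0.6,0,0,0.015,0,0,0,0.6,0,0,0.008,0,0,0,0.6,0,0,0,0,0,0]
}}

```text
clock: 19.75
tcp_pos: [0.5973, -0.357, 0.0745]
orientation: [0.0, -0.318, 0.948, -0.0]
wrist_force: [0.2, -0.3, -1.2]
finger_gap: 0.0369
```

```bash
python3 -c "
from h import *
plan((.5975,-.360,.054))
look('salt_center','side',fn='s10.png')
shot('wrist','w10.png')
"
```

```text
t 19.75 tcp [ 0.5973 -0.357   0.0745] ztool [ 0. -0. -1.] az y 127.1 gap 0.0369 F [ 0.2 -0.3 -1.2] q [-0.65  0.63  0.13  1.07  0.   -1.3 ]
(0.5975, -0.36, 0.054) tool delta [ 0.0016 -0.0025  0.0205] per row@35mm n= 1
salt_center side 0.66 124 lo [ 0.579 -0.349  0.03 ] hi [ 0.61  -0.331  0.099] mid [ 0.595 -0.34   0.065]
```

View pics/w10.png

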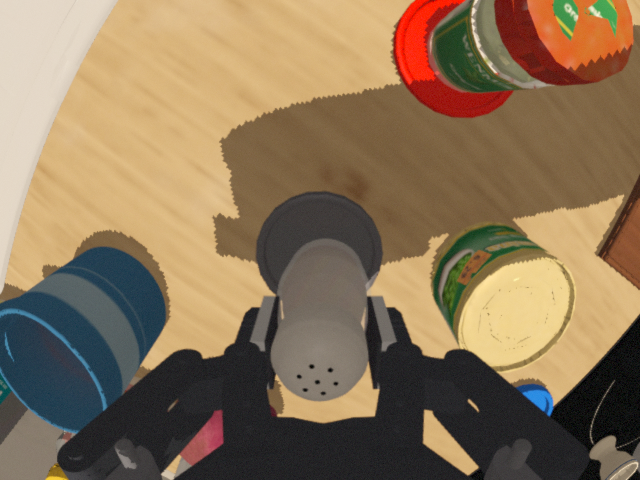

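{"op": "move_arm", "data": {
  "deltas": [0.6,0.002,-0.003,0.003,0,0,0,0.6,0,0,0.003,0,0,0,0.6,0,0,0.003,0,0,0,0.6,0,0,0,0,0,0]
}}

```text
clock: 20.4
tcp_pos: [0.5971, -0.3606, 0.0647]
orientation: [-0.0, -0.318, 0.948, 0.0]
wrist_force: [0.3, -0.3, -1.2]
finger_gap: 0.0371
```

{"op": "move_arm", "data": {
  "deltas": [0.6,0,0,0.003,0,0,0,0.6,0,0,0.002,0,0,0,0.6,0,0,0,0,0,0]
}}

```text
clock: 20.78
tcp_pos: [0.5972, -0.3607, 0.06]
orientation: [-0.0, -0.318, 0.948, 0.0]
wrist_force: [-0.7, 0.2, -0.7]
finger_gap: 0.0369
```

{"op": "move_arm", "data": {
  "deltas": [0.6,0,0,0.002,0,0,0,0.6,0,0,0.002,0,0,0,0.6,0,0,0,0,0,0]
}}

```text
clock: 21.15
tcp_pos: [0.5972, -0.3607, 0.056]
orientation: [-0.0, -0.318, 0.948, 0.0]
wrist_force: [0.0, -0.3, -0.6]
finger_gap: 0.0368
```

{"op": "move_arm", "data": {
  "deltas": [0.6,0,0,0.001,0,0,0,0.6,0,0,0.001,0,0,0,0.6,0,0,0,0,0,0]
}}

```text
clock: 21.52
tcp_pos: [0.5973, -0.3608, 0.0542]
orientation: [-0.0, -0.318, 0.948, 0.0]
wrist_force: [0.2, 0.5, -0.7]
finger_gap: 0.0366
```

{"op": "move_arm", "data": {
  "deltas": [0.6,0,0,0.001,0,0,0,0.6,0,0,0.001,0,0,0,0.6,0,0,0,0,0,0]
}}

```text
clock: 21.9
tcp_pos: [0.5976, -0.3608, 0.0536]
orientation: [0.0, -0.318, 0.948, -0.0]
wrist_force: [-1.4, 2.3, 5.6]
finger_gap: 0.0375
```

```bash
python3 -c "
from h import *
plan()
look('salt_center','side',fn='s11.png')
shot('wrist','w11.png')
im=cv2.imread('pics/s11.png')[120:240,250:400]; cv2.imwrite('pics/s11c.png',cv2.resize(im,None,fx=5,fy=5))
"
```

```text
t 21.9 tcp [ 0.5976 -0.3608  0.0536] ztool [ 0.001 -0.    -1.   ] az y 127.1 gap 0.0375 F [-1.4  2.3  5.6] q [-0.66  0.65  0.11  1.03  0.   -1.31]
salt_center side 0.6 89 lo [ 0.578 -0.351  0.013] hi [ 0.608 -0.336  0.071] mid [ 0.593 -0.343  0.042]
```

View pics/s11c.png

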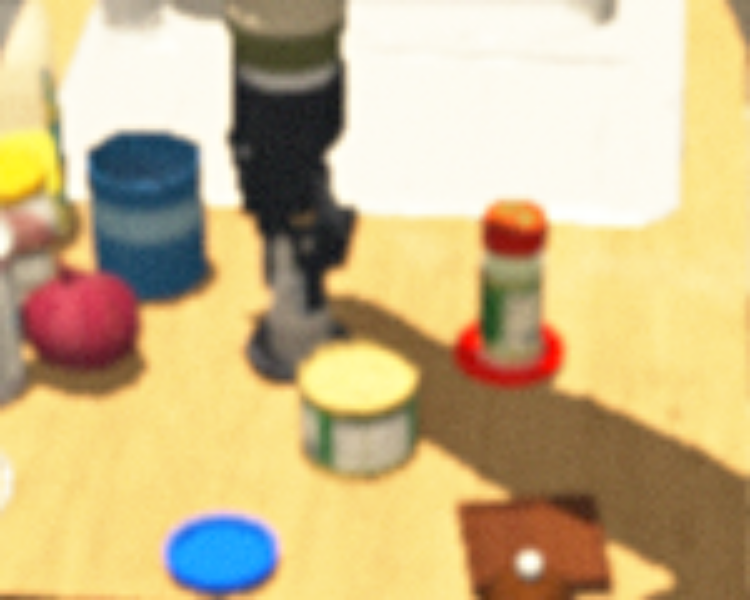

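Contact at exactly the expected TCP z of 0.0536 (grasp height plus the 4 mm floor), and the shaker is inside the dish. Releasing.

{"op": "move_arm", "data": {
  "deltas": [0.4,0,0,-0.001,0,0,0,0,0,0,0,0,0,0,-0.4,0,0,0,0,0,0,-0.6,0,0,0,0,0,0,-0.6,0,0,0,0,0,0,-0.6,0,0,-0.03,0,0,0,-0.6,0,0,-0.04,0,0,0,-0.6,0,0,-0.05,0,0,0,-0.6,0,0,-0.03,0,0,0]
}}

```text
clock: 23.18
tcp_pos: [0.598, -0.3613, 0.2064]
orientation: [0.001, -0.318, 0.948, -0.001]
wrist_force: [0.5, -0.3, 0.2]
finger_gap: 0.0683
```

```bash
python3 -c "
from h import *
plan((.596,.055,.2),(.596,.055,.034))
look('salt_center','top',fn='t12.png')
look('salt_center','side')
look('eggcup_center','top')
shot('wrist','w12.png')
"
```

```text
t 23.18 tcp [ 0.598  -0.3613  0.2064] ztool [ 0.003 -0.002 -1.   ] az y 127.1 gap 0.0683 F [ 0.5 -0.3  0.2] q [-0.66  0.57  0.36  1.35  0.   -1.31]
(0.596, 0.055, 0.2) tool delta [-0.2495  0.3333  0.0056] per row@35mm n= 10
(0.596, 0.055, 0.034) tool delta [0.0002 0.0005 0.166 ] per row@35mm n= 5
salt_center top 0.58 1451 lo [ 0.385 -0.199 -0.001] hi [ 0.465 -0.12   0.012] mid [ 0.425 -0.159  0.006]
salt_center side 0.8 205 lo [ 0.578 -0.358  0.017] hi [ 0.608 -0.337  0.091] mid [ 0.593 -0.347  0.054]
eggcup_center top 0.88 321 lo [0.578 0.037 0.02 ] hi [0.616 0.074 0.049] mid [0.597 0.055 0.035]
```

View pics/w12.png

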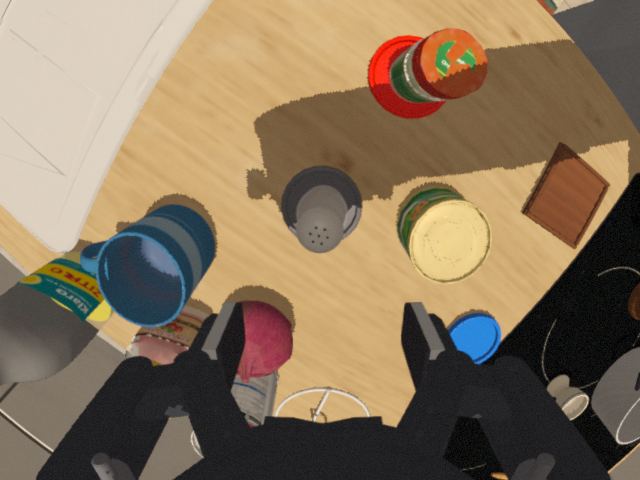

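The shaker stands in the grey dish at (322,205), upright and roughly centred. On to the egg cup.

{"op": "move_arm", "data": {
  "deltas": [-0.6,-0.0312,0.0417,0,0,0,0,-0.6,-0.0312,0.0417,0,0,0,0,-0.6,-0.0312,0.0417,0,0,0,0,-0.6,-0.0312,0.0417,0,0,0,0,-0.6,-0.0312,0.0417,0,0,0,0,-0.6,-0.0312,0.0417,0,0,0,0,-0.6,-0.0312,0.0417,0,0,0,0,-0.6,-0.0312,0.0417,0,0,0,0,-0.7,0,0,0.03,0,0,0,-0.7,0,0,0.03,0,0,0]
}}

```text
clock: 24.78
tcp_pos: [0.5945, 0.0571, 0.1415]
orientation: [-0.001, -0.319, 0.948, 0.0]
wrist_force: [-0.0, -0.5, -0.6]
finger_gap: 0.0724
```

```bash
python3 -c "
from h import *
plan((.5965,.055,.1),(.5965,.055,.033))
look('eggcup_center','side')
shot('wrist','w13.png')
"
```

```text
t 24.77 tcp [0.5945 0.0571 0.1415] ztool [-0.001  0.    -1.   ] az y 127.2 gap 0.0724 F [-0.  -0.5 -0.6] q [-0.04  0.4  -0.08  1.09 -0.   -0.69]
(0.5965, 0.055, 0.1) tool delta [-0.0004 -0.0029  0.0415] per row@35mm n= 2
(0.5965, 0.055, 0.033) tool delta [-0.0001 -0.0001  0.067 ] per row@35mm n= 2
eggcup_center side 0.82 247 lo [0.579 0.035 0.005] hi [0.615 0.078 0.05 ] mid [0.597 0.056 0.027]
```

View pics/w13.png

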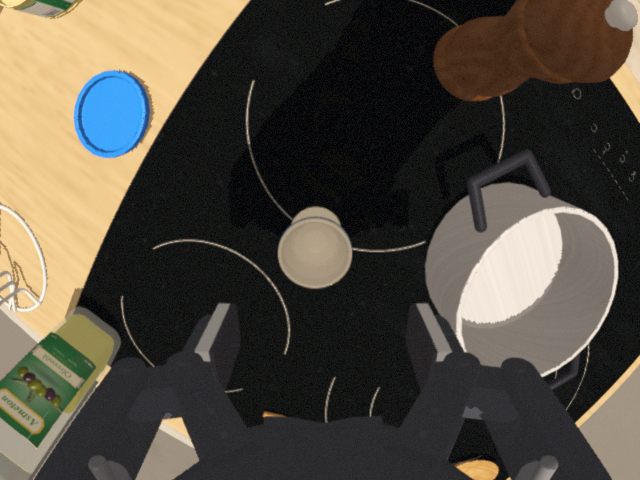

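The egg cup is centred at (315,253) and the pot is clear of the right finger. Descending.

{"op": "move_arm", "data": {
  "deltas": [-0.7,0,-0.003,0.03,0,0,0,-0.7,0,0,0.03,0,0,0,-0.7,0,0,0.03,0,0,0,-0.7,0,0,0.017,0,0,0,-0.7,0,0,0,0,0,0]
}}

```text
clock: 25.55
tcp_pos: [0.5965, 0.0532, 0.0357]
orientation: [-0.001, -0.318, 0.948, 0.0]
wrist_force: [-1.0, -0.1, 0.5]
finger_gap: 0.0725
```

```bash
python3 -c "
from h import *
plan((.5965,.055,.033))"
```

```text
t 25.55 tcp [0.5965 0.0532 0.0357] ztool [-0.002  0.    -1.   ] az y 127.1 gap 0.0725 F [-1.  -0.1  0.5] q [-0.05  0.5  -0.21  0.87  0.   -0.69]
(0.5965, 0.055, 0.033) tool delta [-0.0011  0.0014  0.0027] per row@35mm n= 1
```

{"op": "move_arm", "data": {
  "deltas": [-0.7,0,0,0.001,0,0,0,0.6,0,0,0,0,0,0,0.6,0,0,0,0,0,0,0.6,0,0,0,0,0,0,0.6,0,0,0,0,0,0],
  "squeeze": 40
}}

```text
clock: 26.18
tcp_pos: [0.598, 0.0534, 0.0367]
orientation: [0.001, -0.318, 0.948, -0.0]
wrist_force: [-0.5, 0.1, 5.8]
finger_gap: 0.044
```

{"op": "move_arm", "data": {
  "deltas": [0.6,0,0,-0.015,0,0,0,0.6,0,0,-0.03,0,0,0,0.6,0,0,-0.04,0,0,0,0.6,0,0,-0.03,0,0,0,0.6,0,0,0,0,0,0]
}}

```text
clock: 26.8
tcp_pos: [0.599, 0.0534, 0.154]
orientation: [0.003, -0.318, 0.948, -0.001]
wrist_force: [0.5, 0.4, -2.3]
finger_gap: 0.044
```

```bash
python3 -c "
from h import *
plan((.6145,-.132,.15),(.6145,-.132,.055))
look('eggcup_center','side')
shot('wrist','w14.png')
"
```

```text
t 26.8 tcp [0.599  0.0534 0.154 ] ztool [ 0.006 -0.    -1.   ] az y 127.1 gap 0.044 F [ 0.5  0.4 -2.3] q [-0.04  0.4  -0.05  1.12  0.   -0.69]
(0.6145, -0.132, 0.15) tool delta [ 0.0995 -0.1572  0.0041] per row@35mm n= 5
(0.6145, -0.132, 0.055) tool delta [0.0005 0.0004 0.095 ] per row@35mm n= 3
eggcup_center side 0.61 115 lo [0.587 0.036 0.121] hi [0.616 0.077 0.168] mid [0.602 0.056 0.145]
eggcup_center side 0.36 36 lo [ 0.422 -0.394 -0.003] hi [ 0.486 -0.337  0.01 ] mid [ 0.454 -0.365  0.003]
```

View pics/w14.png

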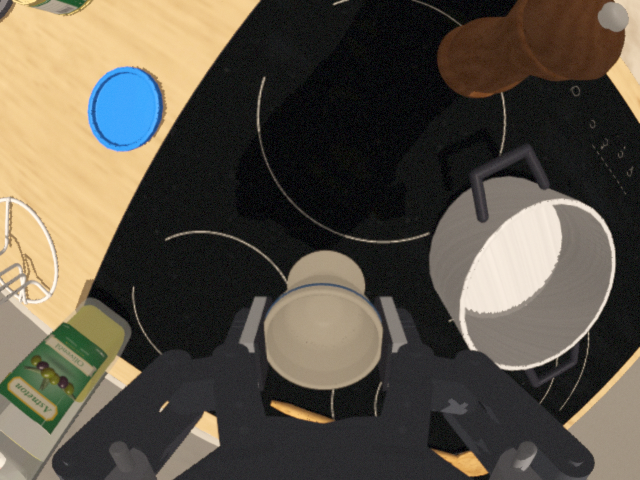

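The egg cup is held upright and clear of the hob. Carrying it to the blue dish.

{"op": "move_arm", "data": {
  "deltas": [0.6,0.0166,-0.0262,0,0,0,0,0.6,0.0166,-0.0262,0,0,0,0,0.6,0.0166,-0.0262,0,0,0,0,0.6,0.0166,-0.0262,0,0,0,0,0.6,0.0166,-0.0262,0,0,0,0,0.6,0.0166,-0.0262,0,0,0,0,0.6,0,0,0.035,0,0,0,0.6,0,0,0.035,0,0,0,0.6,0,0,0.02,0,0,0,0.6,0,0,0,0,0,0]
}}

```text
clock: 28.2
tcp_pos: [0.6096, -0.1311, 0.0567]
orientation: [-0.003, -0.318, 0.948, 0.002]
wrist_force: [-0.6, -1.2, -1.0]
finger_gap: 0.0443
```

```bash
python3 -c "
from h import *
plan((.6145,-.132,.0405))
look('eggcup_center','side')
look('eggcup_center','top')
"
```

```text
t 28.2 tcp [ 0.6096 -0.1311  0.0567] ztool [-0.007  0.003 -1.   ] az y 127.1 gap 0.0443 F [-0.6 -1.2 -1. ] q [-0.34  0.52 -0.11  0.95  0.   -0.99]
(0.6145, -0.132, 0.0405) tool delta [-0.0034 -0.0038  0.0161] per row@35mm n= 1
eggcup_center side 0.72 83 lo [ 0.596 -0.147  0.025] hi [ 0.627 -0.105  0.072] mid [ 0.612 -0.126  0.048]
```

{"op": "move_arm", "data": {
  "deltas": [0.6,-0.003,-0.005,0.004,0,0,0,0.6,0,0,0.004,0,0,0,0.6,0,0,0.003,0,0,0,0.6,0,0,0,0,0,0]
}}

```text
clock: 28.9
tcp_pos: [0.6174, -0.134, 0.0488]
orientation: [-0.0, -0.318, 0.948, 0.0]
wrist_force: [0.1, 0.3, 0.5]
finger_gap: 0.0441
```

{"op": "move_arm", "data": {
  "deltas": [0.6,0,0,0.002,0,0,0,0.6,0,0,0.001,0,0,0,0.6,0,0,0,0,0,0]
}}

```text
clock: 29.28
tcp_pos: [0.6177, -0.1342, 0.0462]
orientation: [-0.0, -0.318, 0.948, 0.0]
wrist_force: [-0.6, -0.3, -1.2]
finger_gap: 0.0444
```

{"op": "move_arm", "data": {
  "deltas": [0.6,0,0,0.002,0,0,0,0.6,0,0,0.001,0,0,0,0.6,0,0,0.001,0,0,0,0.6,0,0,0,0,0,0]
}}

```text
clock: 29.78
tcp_pos: [0.6177, -0.1342, 0.0421]
orientation: [-0.0, -0.318, 0.948, 0.0]
wrist_force: [-0.2, 0.0, 0.3]
finger_gap: 0.0439
```

{"op": "move_arm", "data": {
  "deltas": [0.6,0,0,0.001,0,0,0,0.6,0,0,0.001,0,0,0,0.6,0,0,0,0,0,0]
}}

```text
clock: 30.15
tcp_pos: [0.618, -0.1342, 0.0408]
orientation: [0.0, -0.318, 0.948, -0.0]
wrist_force: [-0.3, 1.2, 3.1]
finger_gap: 0.044
```

Contact at 0.0408 (expected 0.0407). Releasing.

{"op": "move_arm", "data": {
  "deltas": [0.4,0,0,0,0,0,0,0,0,0,0,0,0,0,-0.4,0,0,0,0,0,0,-0.6,0,0,0,0,0,0,-0.6,0,0,0,0,0,0,-0.6,0,0,-0.03,0,0,0,-0.6,0,0,-0.04,0,0,0,-0.6,0,0,-0.05,0,0,0,-0.6,0,0,-0.06,0,0,0,-0.6,0,0,-0.03,0,0,0]
}}

```text
clock: 31.4
tcp_pos: [0.6189, -0.1346, 0.2543]
orientation: [0.002, -0.318, 0.948, -0.002]
wrist_force: [0.1, 0.5, -0.5]
finger_gap: 0.0684
```

```bash
python3 -c "
from h import *
plan((.421,.066,.25),(.421,.066,.132))
look('eggcup_center','top',fn='t15.png')
look('eggcup_center','side')
look('pepper_center','top')
look('pepper_center','side')
shot('wrist','w15.png')
"
```

```text
t 31.4 tcp [ 0.6189 -0.1346  0.2543] ztool [ 0.005 -0.002 -1.   ] az y 127.1 gap 0.0684 F [ 0.1  0.5 -0.5] q [-0.34  0.42  0.24  1.38  0.   -0.99]
(0.421, 0.066, 0.25) tool delta [0.0368 0.2794 0.003 ] per row@35mm n= 8
(0.421, 0.066, 0.132) tool delta [0.0003 0.0005 0.118 ] per row@35mm n= 4
eggcup_center side 0.53 188 lo [ 0.6   -0.153  0.008] hi [ 0.633 -0.108  0.054] mid [ 0.616 -0.13   0.031]
pepper_center top 0.63 528 lo [0.398 0.042 0.039] hi [0.44  0.082 0.168] mid [0.419 0.062 0.103]
pepper_center side 0.78 825 lo [0.401 0.067 0.011] hi [0.442 0.094 0.158] mid [0.421 0.081 0.084]
pepper_center side 0.33 199 lo [ 0.6   -0.155  0.009] hi [ 0.633 -0.109  0.055] mid [ 0.616 -0.132  0.032]
```

View pics/w15.png

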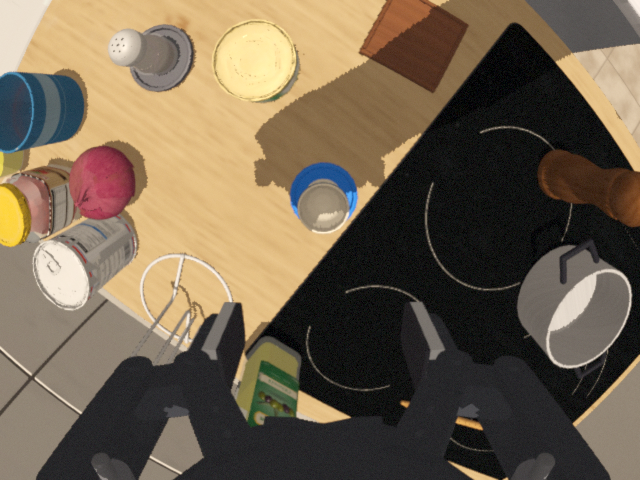

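The egg cup stands in the blue dish at (325,200). Now the pepper mill.

{"op": "move_arm", "data": {
  "deltas": [-0.7,0.0046,0.035,0,0,0,0,-0.7,0.0046,0.035,0,0,0,0,-0.7,0.0046,0.035,0,0,0,0,-0.7,0.0046,0.035,0,0,0,0,-0.7,0.0046,0.035,0,0,0,0,-0.7,0.0046,0.035,0,0,0,0,-0.7,0.0046,0.035,0,0,0,0,-0.7,0.0046,0.035,0,0,0,0,-0.7,0,0,0,0,0,0]
}}

```text
clock: 32.98
tcp_pos: [0.4176, 0.0681, 0.2499]
orientation: [-0.001, -0.319, 0.948, 0.0]
wrist_force: [0.7, 0.1, -0.4]
finger_gap: 0.0731
```

```bash
python3 -c "
from h import *
plan((.421,.067,.21),(.421,.067,.131))
shot('wrist','w16.png')
"
```

```text
t 32.98 tcp [0.4176 0.0681 0.2499] ztool [-0.002  0.    -1.   ] az y 127.2 gap 0.0731 F [ 0.7  0.1 -0.4] q [-0.03  0.02 -0.29  1.26  0.   -0.68]
(0.421, 0.067, 0.21) tool delta [-0.0021 -0.003   0.0399] per row@35mm n= 2
(0.421, 0.067, 0.131) tool delta [-0.0001 -0.0001  0.079 ] per row@35mm n= 3
```

View pics/w16.png

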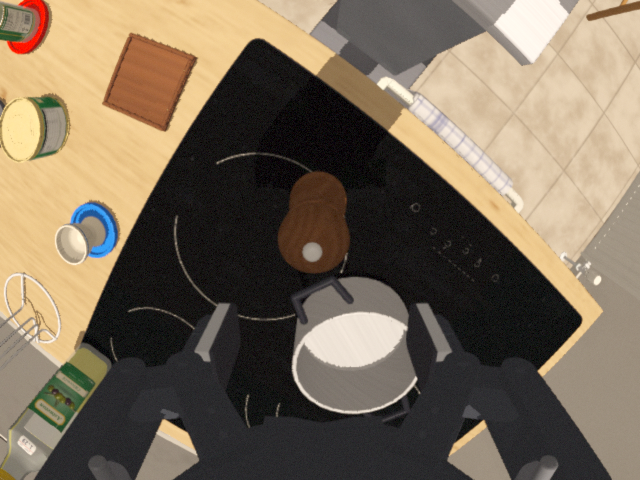

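The mill head is at (313,240), a few mm left of the jaw centre, which matches the planned −3 mm correction. Descending.

{"op": "move_arm", "data": {
  "deltas": [-0.7,-0.002,-0.003,0.03,0,0,0,-0.7,0,0,0.03,0,0,0,-0.7,0,0,0.03,0,0,0,-0.7,0,0,0.026,0,0,0,-0.7,0,0,0,0,0,0]
}}

```text
clock: 33.65
tcp_pos: [0.4218, 0.0651, 0.1323]
orientation: [-0.002, -0.318, 0.948, 0.001]
wrist_force: [-0.3, -0.2, 0.5]
finger_gap: 0.0728
```

```bash
python3 -c "
from h import *
plan((.421,.067,.131))
shot('wrist','w17.png')
"
```

```text
t 33.65 tcp [0.4218 0.0651 0.1323] ztool [-0.005  0.    -1.   ] az y 127.0 gap 0.0728 F [-0.3 -0.2  0.5] q [-0.04  0.1  -0.5   0.97 -0.   -0.68]
(0.421, 0.067, 0.131) tool delta [-0.0005  0.002   0.0013] per row@35mm n= 1
```

View pics/w17.png

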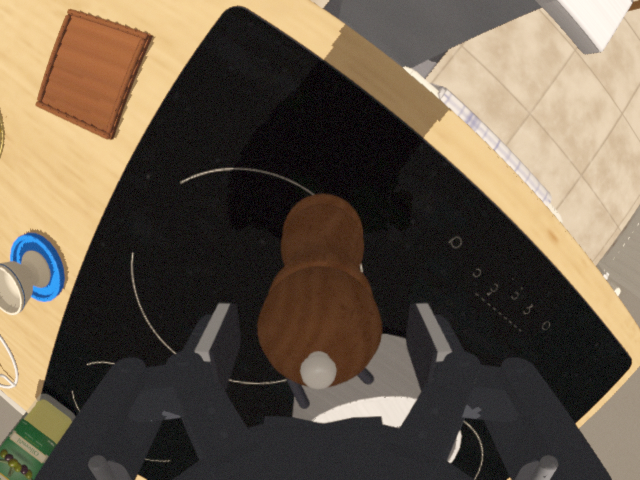

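{"op": "move_arm", "data": {
  "deltas": [-0.2,0,0,0,0,0,0,0.6,0,0,0,0,0,0,0.6,0,0,0,0,0,0,0.6,0,0,0,0,0,0,0.6,0,0,0,0,0,0],
  "squeeze": 60
}}

```text
clock: 34.33
tcp_pos: [0.4245, 0.0655, 0.136]
orientation: [0.002, -0.318, 0.948, -0.001]
wrist_force: [-0.1, -0.6, 6.1]
finger_gap: 0.0459
```

{"op": "move_arm", "data": {
  "deltas": [0.6,0,0,-0.01,0,0,0,0.6,0,0,-0.02,0,0,0,0.6,0,0,-0.02,0,0,0,0.6,0,0,-0.02,0,0,0,0.6,0,0,0,0,0,0]
}}

```text
clock: 34.95
tcp_pos: [0.4241, 0.0658, 0.206]
orientation: [0.002, -0.318, 0.948, -0.001]
wrist_force: [-0.4, 0.0, -2.3]
finger_gap: 0.0457
```

```bash
python3 -c "
from h import *
plan((.425,-.159,.205),(.425,-.159,.15))
look('pepper_center','side',fn='s18.png')
shot('wrist','w18.png')
"
```

```text
t 34.95 tcp [0.4241 0.0658 0.206 ] ztool [ 0.003  0.    -1.   ] az y 127.1 gap 0.0457 F [-0.4  0.  -2.3] q [-0.03  0.05 -0.37  1.15  0.   -0.68]
(0.425, -0.159, 0.205) tool delta [ 0.1349 -0.1798  0.001 ] per row@35mm n= 6
(0.425, -0.159, 0.15) tool delta [0.0002 0.0001 0.055 ] per row@35mm n= 2
pepper_center side 0.73 778 lo [0.398 0.07  0.079] hi [0.443 0.096 0.224] mid [0.421 0.083 0.152]
```

View pics/w18.png

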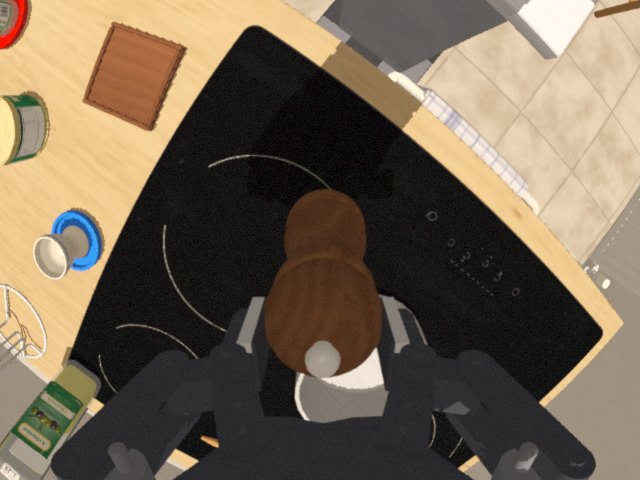

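View pics/s18.png

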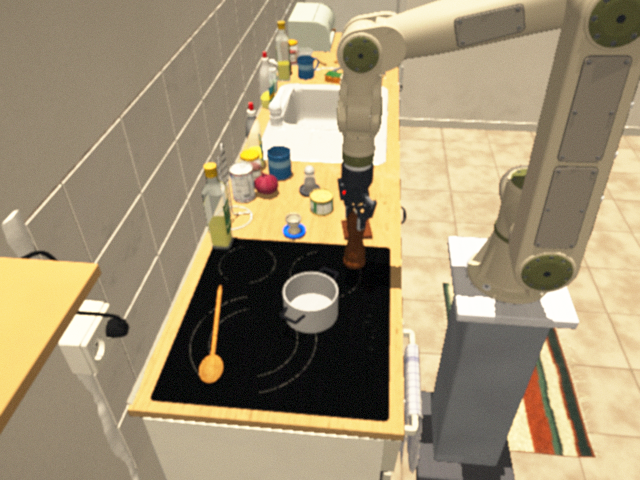

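The mill is held vertically and lifted clear. Carrying it to the wooden dish.

{"op": "move_arm", "data": {
  "deltas": [0.6,0.0166,-0.0229,0,0,0,0,0.6,0.0166,-0.0229,0,0,0,0,0.6,0.0166,-0.0229,0,0,0,0,0.6,0.0166,-0.0229,0,0,0,0,0.6,0.0166,-0.0229,0,0,0,0,0.6,0.0166,-0.0229,0,0,0,0,0.6,0.0166,-0.0229,0,0,0,0,0.6,0.0166,-0.0229,0,0,0,0,0.6,0,0,0.02,0,0,0,0.6,0,0,0,0,0,0]
}}

```text
clock: 36.35
tcp_pos: [0.4258, -0.1598, 0.1821]
orientation: [-0.002, -0.318, 0.948, 0.002]
wrist_force: [-1.3, 1.0, -2.4]
finger_gap: 0.0456
```

```bash
python3 -c "
from h import *
plan((.428,-.1605,.15))
look('pepper_center','side',fn='s19.png')
look('pepper_center','top')
look('dish_wood','top')
shot('wrist','w19.png')
"
```

```text
t 36.35 tcp [ 0.4258 -0.1598  0.1821] ztool [-0.004  0.003 -1.   ] az y 127.1 gap 0.0456 F [-1.3  1.  -2.4] q [-0.54  0.12 -0.36  1.1   0.   -1.18]
(0.428, -0.1605, 0.15) tool delta [-0.0014 -0.002   0.0321] per row@35mm n= 1
pepper_center side 0.91 550 lo [ 0.401 -0.151  0.055] hi [ 0.441 -0.129  0.198] mid [ 0.421 -0.14   0.126]
pepper_center side 0.43 101 lo [ 0.584 -0.154 -0.001] hi [ 0.643 -0.098  0.012] mid [ 0.614 -0.126  0.005]
dish_wood top 0.64 216 lo [ 0.412 -0.151 -0.001] hi [ 0.463 -0.116  0.012] mid [ 0.438 -0.134  0.005]
dish_wood top 0.5 266 lo [ 0.562 -0.386 -0.001] hi [ 0.627 -0.33   0.013] mid [ 0.595 -0.358  0.006]
```

View pics/w19.png

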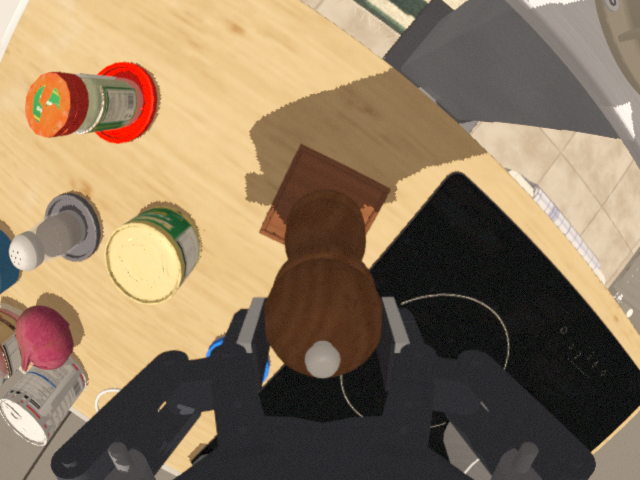

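{"op": "move_arm", "data": {
  "deltas": [0.6,-0.001,-0.0045,0.012,0,0,0,0.6,0,0,0.012,0,0,0,0.6,0,0,0.006,0,0,0,0.6,0,0,0,0,0,0]
}}

```text
clock: 37.2
tcp_pos: [0.4304, -0.1631, 0.1534]
orientation: [-0.001, -0.318, 0.948, 0.001]
wrist_force: [-0.0, -0.4, -1.6]
finger_gap: 0.0458
```

```bash
python3 -c "
from h import *
plan((.428,-.1605,.14))
look('pepper_center','side',fn='s20.png')
"
```

```text
t 37.2 tcp [ 0.4304 -0.1631  0.1534] ztool [-0.002  0.001 -1.   ] az y 127.1 gap 0.0458 F [-0.  -0.4 -1.6] q [-0.54  0.14 -0.4   1.03  0.   -1.18]
(0.428, -0.1605, 0.14) tool delta [0.0004 0.0035 0.0134] per row@35mm n= 1
pepper_center side 0.61 528 lo [ 0.408 -0.156  0.027] hi [ 0.447 -0.133  0.169] mid [ 0.427 -0.144  0.098]
```

{"op": "move_arm", "data": {
  "deltas": [0.6,0,0.0025,0.004,0,0,0,0.6,0,0,0.004,0,0,0,0.6,0,0,0.002,0,0,0,0.6,0,0,0,0,0,0]
}}

```text
clock: 37.8
tcp_pos: [0.4294, -0.1614, 0.1441]
orientation: [-0.0, -0.318, 0.948, 0.0]
wrist_force: [-0.1, -0.7, -2.3]
finger_gap: 0.0455
```

{"op": "move_arm", "data": {
  "deltas": [0.6,0,0,0.001,0,0,0,0.6,0,0,0.001,0,0,0,0.6,0,0,0,0,0,0]
}}

```text
clock: 38.17
tcp_pos: [0.4295, -0.1614, 0.1422]
orientation: [-0.0, -0.318, 0.948, 0.0]
wrist_force: [0.5, -0.2, -2.1]
finger_gap: 0.0457
```

{"op": "move_arm", "data": {
  "deltas": [0.6,0,0,0.001,0,0,0,0.6,0,0,0.001,0,0,0,0.6,0,0,0,0,0,0]
}}

```text
clock: 38.55
tcp_pos: [0.4299, -0.1615, 0.141]
orientation: [0.001, -0.318, 0.948, -0.0]
wrist_force: [-1.9, 1.1, 5.5]
finger_gap: 0.0455
```

{"op": "move_arm", "data": {
  "deltas": [0.6,0,0,0.001,0,0,0,0.6,0,0,0,0,0,0]
}}

```text
clock: 38.8
tcp_pos: [0.4302, -0.1615, 0.141]
orientation: [0.001, -0.318, 0.948, -0.001]
wrist_force: [-2.9, 3.0, 12.3]
finger_gap: 0.0458
```

{"op": "move_arm", "data": {
  "deltas": [0.6,0,0,-0.001,0,0,0,0.3,0,0,0,0,0,0,0,0,0,0,0,0,0,-0.3,0,0,0,0,0,0,-0.6,0,0,0,0,0,0,-0.7,0,0,0,0,0,0,-0.7,0,0,0,0,0,0]
}}

```text
clock: 39.67
tcp_pos: [0.4295, -0.1615, 0.1401]
orientation: [-0.0, -0.318, 0.948, 0.0]
wrist_force: [-0.7, 0.1, 0.1]
finger_gap: 0.0726
```

{"op": "move_arm", "data": {
  "deltas": [-0.7,0,0,-0.02,0,0,0,-0.7,0,0,-0.03,0,0,0,-0.7,0,0,-0.03,0,0,0,-0.7,0,0,-0.03,0,0,0,-0.7,0,0,0,0,0,0]
}}

```text
clock: 40.3
tcp_pos: [0.4308, -0.1623, 0.2525]
orientation: [0.002, -0.318, 0.948, -0.002]
wrist_force: [0.4, -0.5, -0.4]
finger_gap: 0.0727
```

```bash
python3 -c "
from h import *
plan((.45,.1,.26))
shot('wrist','w21.png')
"
```

```text
t 40.3 tcp [ 0.4308 -0.1623  0.2525] ztool [ 0.004 -0.002 -1.   ] az y 127.1 gap 0.0727 F [ 0.4 -0.5 -0.4] q [-0.53  0.08 -0.22  1.27  0.   -1.18]
(0.45, 0.1, 0.26) tool delta [-0.1735  0.1976 -0.0081] per row@35mm n= 6
```

View pics/w21.png

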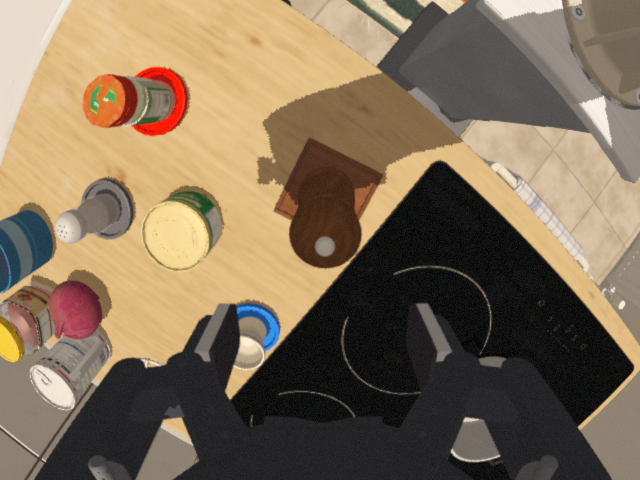

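The mill stands in the wooden dish at (328,215). I'll move the arm aside over the hob and check all four placings.

{"op": "move_arm", "data": {
  "deltas": [-0.7,-0.029,0.033,-0.002,0,0,0,-0.7,-0.029,0.033,-0.002,0,0,0,-0.7,-0.029,0.033,-0.002,0,0,0,-0.7,-0.029,0.033,-0.002,0,0,0,-0.7,-0.029,0.033,0,0,0,0,-0.7,-0.029,0.033,0,0,0,0,-0.7,-0.029,0.033,0,0,0,0,-0.7,-0.029,0.033,0,0,0,0,-0.7,-0.029,0.033,0,0,0,0,-0.7,0,0,0,0,0,0]
}}

```text
clock: 41.6
tcp_pos: [0.4578, 0.235, 0.2564]
orientation: [-0.001, -0.32, 0.947, 0.0]
wrist_force: [-0.8, 0.1, 0.2]
finger_gap: 0.0725
```

```bash
python3 -c "
from h import *
plan()
p=shot('top','t22.png'); W,ok=world(p)
q=shot('side','s22.png'); V,okv=world(q)
C=dict(pepper=(.4255,-.159,.174),salt=(.5945,-.3605,.094),jar=(.4535,-.369,.113),eggcup=(.6145,-.132,.056))
def circ(q):
    A=np.c_[2*q[:,:2],np.ones(len(q))]; return np.linalg.lstsq(A,(q[:,:2]**2).sum(1),rcond=None)[0][:2]
for n,c in C.items():
  for nm,X,o in(('top',W,ok),('side',V,okv)):
    d=np.hypot(X[...,0]-c[0],X[...,1]-c[1]); m=o&(d<.045)&(X[...,2]>.02)
    t=X[m]; ht=np.percentile(t[:,2],98); tt=t[t[:,2]>ht-.006]
    print(n,nm,'top z',ht.round(3),'expect',c[2],'topmid',((tt.min(0)+tt.max(0))/2)[:2].round(3),'dish',c[:2])
    for z0 in np.arange(.02,c[2],.03):
      s=t[(t[:,2]>z0)&(t[:,2]<z0+.03)]
      if len(s)>15: print('   ',z0.round(2),circ(s).round(3),len(s))
for a in('pot','peas'): look(a,'top')
im=cv2.imread('pics/s22.png')[150:270,250:400]; cv2.imwrite('pics/s22c.png',cv2.resize(im,None,fx=5,fy=5))
im=cv2.imread('pics/t22.png')[170:340,330:510]; cv2.imwrite('pics/t22c.png',cv2.resize(im,None,fx=3.5,fy=3.5))
"
```

```text
t 41.6 tcp [0.4578 0.235  0.2564] ztool [-0.002 -0.    -1.   ] az y 127.3 gap 0.0725 F [-0.8  0.1  0.2] q [ 0.32  0.19 -0.08  1.3   0.   -0.33]
pepper top top z 0.173 expect 0.174 topmid [ 0.427 -0.162] dish (0.4255, -0.159)
    0.02 [ 0.428 -0.16 ] 71
    0.05 [ 0.428 -0.161] 125
    0.11 [ 0.427 -0.162] 23
    0.14 [ 0.427 -0.161] 488
    0.17 [ 0.426 -0.162] 27
pepper side top z 0.169 expect 0.174 topmid [ 0.427 -0.16 ] dish (0.4255, -0.159)
    0.02 [ 0.423 -0.155] 57
    0.05 [ 0.425 -0.153] 148
    0.08 [ 0.424 -0.153] 78
    0.11 [ 0.422 -0.152] 88
    0.14 [ 0.421 -0.153] 121
salt top top z 0.094 expect 0.094 topmid [ 0.596 -0.361] dish (0.5945, -0.3605)
    0.02 [ 0.595 -0.36 ] 116
    0.05 [ 0.595 -0.361] 118
    0.08 [ 0.595 -0.361] 201
salt side top z 0.091 expect 0.094 topmid [ 0.593 -0.358] dish (0.5945, -0.3605)
    0.02 [ 0.593 -0.356] 100
    0.05 [ 0.594 -0.357] 85
    0.08 [ 0.594 -0.357] 52
jar top top z 0.117 expect 0.113 topmid [ 0.453 -0.366] dish (0.4535, -0.369)
    0.02 [ 0.453 -0.367] 75
    0.05 [ 0.453 -0.367] 98
    0.08 [ 0.452 -0.364] 147
    0.11 [ 0.453 -0.367] 326
jar side top z 0.114 expect 0.113 topmid [ 0.438 -0.367] dish (0.4535, -0.369)
    0.05 [ 0.438 -0.356] 35
    0.08 [ 0.44  -0.361] 28
eggcup top top z 0.058 expect 0.056 topmid [ 0.615 -0.132] dish (0.6145, -0.132)
    0.02 [ 0.618 -0.133] 300
    0.05 [ 0.616 -0.132] 93
eggcup side top z 0.056 expect 0.056 topmid [ 0.616 -0.131] dish (0.6145, -0.132)
    0.02 [ 0.615 -0.132] 137
    0.05 [ 0.615 -0.131] 56
pot top 0.64 3071 lo [ 0.466  0.129 -0.   ] hi [0.586 0.254 0.079] mid [0.526 0.191 0.04 ]
peas top 0.67 970 lo [ 0.511 -0.292  0.027] hi [ 0.575 -0.226  0.055] mid [ 0.543 -0.259  0.041]
```

View pics/s22c.png

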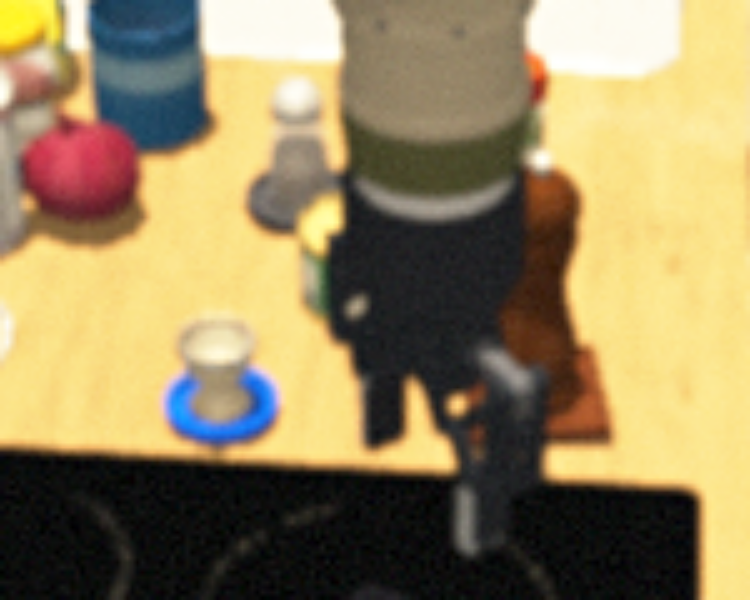

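View pics/t22c.png

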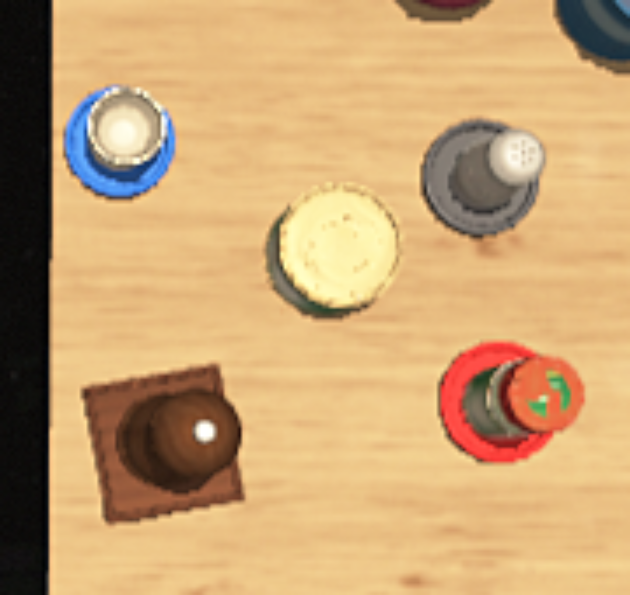

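All four stand upright within about 3 mm of their dish centres, at the right heights. The pot and tin have not moved. Handing in.

```bash
python3 -c "
from h import *
print(order.hand_in())"
```

```text
the job is handed in; nothing more can be done
None
```

I moved all four things off the hob in the order jar, salt shaker, egg cup, pepper mill. Each was lowered to a light contact in its own dish, then released. I handed the job in at about 42 s.

**Last checks**
- **Position:** the top camera put all four axes within about 3 mm of their dish centres.
- **Height:** the tops were within 1 to 4 mm of the expected heights. The jar read 4 mm high, but it also read that high while standing on the hob.
- **Upright:** the axis position was the same from foot to top on each item, so none is leaning.
- **Pot and tin:** both read within about 4 mm of where they started.
- **Arm:** it was clear of everything, holding still with an open gripper above the hob.

**Checks that disagreed**
- The side camera's fits for the mill and jar were off by 6 to 15 mm, because the arm partly hid them. I relied on the top view for those two.
- The salt shaker grip read 37 mm instead of 44 mm, probably because I held it near the dome. It stayed upright and touched down at the expected height.

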